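Clamp a flow cell in a ratchet service clamp

ROBOT

A 7-joint arm with a two-finger parallel gripper is mounted at the origin on the work surface. World frame = base frame: x ahead of the robot, y to its left, z up, the work surface at z = 0. Lengths are in m, angles in rad, forces in N, time in s.
With the tool pointing down it reaches from about 0.4 to 0.85 m from the base axis. Payload 10.4 kg.
Tool frame: the origin (TCP) lies midway between the tips of the shut fingers; the grasp point (between the pads) lies 19 mm behind it; z points along the fingers, x is the direction in which the jaws open and shut, and the axes are right-handed (so a half turn about z gives the same grasp; the last joint's range is limited). The gripper opens to 85 mm and grips with 20 to 120 N. Pads are 22 mm wide; open, the fingers measure 114 mm over their backs; the gripper's body (76 mm by 85 mm) begins 54 mm behind the grasp point. The pads swing forward as they close: fully open they stand 13 mm farther back than shut.
Start: joints at [1.135, 0.332, -0.065, 1.46, 0.022, 1.35, -0.088], TCP at [0.251, -0.573, 0.201] pointing down, gripper open.
Joint ranges: [-2.6, 2.6], [-0.5, 2.12], [-1.47, 1.34], [0.16, 2.42], [-1.27, 4.41], [0.06, 2.06], [-2.6, 2.6]. Speed limits (rad/s): [2.22, 2.22, 2.79, 2.79, 3.14, 3.14, 3.14].

INTERFACE

Orientations are given as a unit quaternion [x, y, z, w].
In Python, from workcell import monitor, eyes, ticket, models gives the robot as it stands.
- The arm moves only by the tool servo_tool, never from a script. Its argument "motion" is a list of rows, each a list of 7 numbers: the opening, from 0 (shut) to 1 (fully open), then the shift along the tool's x, y, z in m, then the turn, a rotation vector about the tool's x, y, z in degrees. In form: [[fingers, tx, ty, tz, rx, ry, rz], ...]. A call has 1 to 20 rows; each row is the pose to reach, as a shift and turn from the pose commanded when the call began, along the tool's axes at that moment; what a row does not reach only later rows make up. A row lasts 1/8 s, in which the tool goes at most 62.5 mm and 10.7 degrees, less where a joint would pass 70% of its speed; a pose out of reach is approached as far as the arm can. A call with a gripper value outside its range is refused whole. The fingers move at their own pace and stop on an object; "grip_force" is the grip in N (left out, the last holds). Time passes only in rows, so rows that repeat a pose let the fingers close. It gives the time, the measured TCP pose, the force and the opening at its end, in the units of the state.
- monitor.get_obs(): the state, without advancing time (a new reading comes with each control period).
- eyes.camera(name): name is "scene" or "top" or "wrist"; returns (picture, depth): 420x560x3 uint8, blue, green, red; 420x560 float32, m along the optical axis (not along the pixel's ray), 0 where there is no reading.
- eyes.camera_info(name): a dict with "intrinsics" (3x3 intrinsics, pixels), "extrinsics" (4x4, takes a point from world to camera coordinates); the wrist camera has in their place "tool_from_camera" (4x4, takes a point from camera to tool coordinates, whose origin is the TCP and whose axes are the tool frame's). Camera axes: x right, y down, z forward; pixel columns grow to the right and rows downward; lengths in m; the calibration is good to about 2 mm. A picture is of the moment at which its call begins: read the wrist's pose just before it. camera_info takes no time and is no camera call.
- ticket.hand_in(): hands the job in, once; it reports no verdict.
Trained networks look in the newest picture that a camera, given by its name, has taken for a name from the list of things; names that differ only in an ending like _2 or _b are one class to them, and where a whole thing is asked for, a point or a joint stands for the part that bears it (a point fixed in the world has none). Each returns a list of dicts, best first, with "confidence" (0 to 1); they miss things now and then, are a little off and sometimes report something else, mostly with a low value. They report only what shows in the picture. A call takes as long as a camera call. They do not tell look-alikes from the thing itself.
- models.boxes_of(camera, thing): "point" ([x, y, z] in m, in the coordinates of the camera as it stood for that picture, good to about 4 mm: the middle of the surface that is visible of it).
The state is a dict: "clock": time; "joint_pos": joint angles; "joint_velocities": joint speeds; "tau": joint torques, N m; "position": TCP position; "ee_rot": TCP orientation; "ft_force": force on the tool from outside, world axes, zero at the start; "torque": the same for the moment, N m; "grip_width": opening from 0.0 (shut) to 1.0 (fully open).
Only numpy, scipy, OpenCV 4.12 (cv2) and the standard library are available. Lean on these libraries where they do the work, as an engineer would, in place of code of your own. Each camera call takes 0.05 s, during which the arm holds its last target. There are 200 camera calls.

TASK

Take the flow cell out of its white stand and stand it between the jaws of the ratchet clamp, window faces towards the jaws, setting it down gently; you will have to put it down on the way, for instance on the blue mat, and take it again by its ends. Then flick the red sprung pawl off the ratchet wheel, and slowly ease the drum back by its crank until the orange pad presses the cell firmly against the fixed jaw without squeezing it hard. Let go, and leave everything else on the bench where it is.

Things in the scene. Friction and masses are not known exactly. Their poses are not given: they have to be found in the camera images.
- cell: flow cell: upright aluminium block, 64 mm long (its x), 30 mm thick (its y), 66 mm high, amber round windows on the two 64 mm wide faces, two blue caps (12 mm across, 8 mm high) on top. About 250 g, fragile. Origin: centre of its underside, z up; the same turned half round.
- stand: white stand, fixed, base 110 x 90 mm; the cell starts upright in it, 8 mm above the bench, x along the stand's x. End posts (34 mm wide, 8 mm thick, tops 86 mm above the bench, over the cell's top) stand 2.5 mm from the cell's ends: here it can be taken only across its 30 mm thickness. Lips 5 mm high stand 2 mm from its window faces. Origin: centre of the underside.
- mat: blue mat on the bench, 130 (x) x 120 (y) x 3 mm, fixed: free room to put the cell down and take it again the other way. Origin: centre of its underside.
- clamp: ratchet clamp, fixed: grey base plate 340 (x) x 130 (y) x 18 mm, from x -165 to +175 mm. From -x: fixed aluminium jaw, sliding jaw with orange pad, green drum with steel ratchet wheel (upright axis at x +85, y 0). Jaws are 40 mm wide (y), tops 98 mm above the underside; open gap 42 mm, too tight for fingers beside the cell. Origin: centre of the underside, z up.
- clamp_seat (a point): point on the clamp's bed, 18 mm above its underside, midway between the open jaws (faces at x -21 and +21 mm from here); axes as the clamp's. The cell's underside centre goes here, its y axis along the clamp's x (thickness across the jaws), so that its ends stick out 12 mm beyond the jaws on both sides.
- drum (a joint): turn of the drum, rad: 0 = jaw fully open; easing back is positive, anticlockwise from above, to 2.0, and only some 0.1 with the pawl in the teeth. A drag brake of 0.25 N m (4.5 N at the knob) holds it where it is left. The jaw closes 10 mm per rad, pushes the standing cell along the bed to the fixed jaw (about 1.2 rad), then its pad springs in: 4 mm travel, 12 N when right in.
- drum_axis (a point): point on the drum's axis, 18 mm above the clamp's underside.
- knob_mid (a point): middle of the crank's yellow upright knob: 24 mm across, 46 mm tall, 80 to 126 mm above the clamp's underside (this point: 106 mm), 55 mm from the drum's axis. It spins freely on its pin, so a gripper holding it need not turn. The flat crank arm below it has its top 79 mm above the clamp's underside.
- pawl (a joint): turn of the red pawl about its own upright pivot (at clamp x +132, y +42 mm), rad. 0 = in the teeth, 0.7 = thrown off; over-centre sprung: past 0.35 it snaps over and stays off. About 5 N at its tail starts it, less further on.
- pawl_tail (a point): on the axis of the red upright post on the pawl's tail: 16 mm across, 59 to 117 mm above the clamp's underside (this point: 104 mm), 42 mm from the pivot, on its clamp +y side when in the teeth. To throw the pawl off, push the post towards the clamp's -x (the jaws) by about 27 mm; it turns anticlockwise from above. Free room on its +x side.
- wash_bottle: white bottle with red cap, 160 mm tall; leave alone
- reagent_jar: amber jar, 100 mm tall; leave alone
- beaker: glass beaker, 90 mm tall; leave alone
- screwdriver: screwdriver lying on the bench, 170 mm; leave alone
- brush: brush lying on the bench, 160 mm; leave alone
- standard_can: small white bottle with blue cap, 90 mm tall; leave alone
Things that resemble listed ones, but are neither listed nor needed, are in the scene too. Of the things that look like the cell, the middle-sized one is meant.

How it is judged:
On the way, in this order (a step that is already met when the one before it is completed fails the run):
1. the cell stands on the clamp's bed between the jaws, released (y of cell in the frame of clamp_seat between -0.012 and 0.012 m and x of cell in the frame of clamp_seat between -0.012 and 0.012 m and z of cell in the frame of clamp_seat below 0.003 m and angle between cell's own z axis and vertical below 0.06 rad and angle between the y axis of cell and the x axis of clamp, either way round below 0.15 rad and contact force between cell and the fingers below 0.1 N and value of joint pawl below 0.2 rad), for 0.2 s.
2. the pawl is thrown off the wheel, the cell still standing between the jaws (value of joint pawl above 0.55 rad and y of cell in the frame of clamp_seat between -0.012 and 0.012 m and x of cell in the frame of clamp_seat between -0.012 and 0.012 m and z of cell in the frame of clamp_seat below 0.003 m and angle between cell's own z axis and vertical below 0.06 rad and angle between the y axis of cell and the x axis of clamp, either way round below 0.15 rad), for 0.2 s.
At the end, for the whole second after the job is handed in: The cell stands upright (0.06 rad) on the clamp bed, within 12 mm of the seat and at least 4 mm from it towards the fixed jaw (6 mm is contact), thickness across the jaws within 0.15 rad, pressed by the jaw with over 2 N, at rest; the pawl is off (joint above 0.55 rad) (all of step 2 and contact force between jaw and cell above 2 N and x of cell in the frame of clamp_seat below -0.004 m and linear speed of cell below 0.01 m/s and velocity of joint drum below 0.05 rad/s); the robot touches nothing.
It fails at once if the cell is dropped into the clamp (distance between cell and clamp_seat below 0.05 m and linear speed of cell above 0.4 m/s).
It fails at once if the drum is let run back fast (more than 4 rad/s) (velocity of joint drum above 4 rad/s).
It fails at once if the cell is squeezed with more than 60 N (contact force between jaw and cell above 60 N).
It fails at once if the cell is tipped over (angle between cell's own z axis and vertical above 0.6 rad).
It fails at once if a bystander is moved by more than 40 mm (distance of any of wash_bottle, reagent_jar, beaker, screwdriver, brush, standard_can from where it was at the start of the episode above 0.04 m).
It also fails if it takes over 72 s, if anything falls off the work surface, if the arm or the gripper's body presses on something with over 40 N, if the wrist force passes 120 N, or if a joint passes its speed limit or range.

## Working session

There is one attempt and no reset: what is moved stays moved. The work goes in short steps, Python scripts to look and compute and a tool call to move; the robot and the scene stay as the last step left them, time stands still between calls to the robot, and variables do not carry over. Pictures are saved under pics/ and viewed, about 8 in all and at most 12, crops included, and the job is handed in when it is done.

Besides the shell and the picture viewer there is one more tool, called after ">>>" as name([rows], argument=value, ...), one row to a line, values as JSON. servo_tool: Moves the arm, as the interface text tells. Its arguments: {"type":"object","properties":{"motion":{"type":"array"},"grip_force":{"type":"number"}},"required":["motion"]}

```bash
ls; mkdir -p pics; cat > h.py <<'E'
import numpy as np, cv2
from workcell import monitor, eyes, ticket, models
from scipy.spatial.transform import Rotation as R
def pose():
    o=monitor.get_obs(); T=np.eye(4); T[:3,:3]=R.from_quat(o["ee_rot"]).as_matrix(); T[:3,3]=o["position"]; return T
def shot(n):
    T=pose(); im,d=eyes.camera(n); i=eyes.camera_info(n)
    W=T@np.array(i["tool_from_camera"]) if n=="wrist" else np.linalg.inv(np.array(i["extrinsics"]))
    return im,d,np.array(i["intrinsics"]),W
def cloud(d,K,W):
    v,u=np.mgrid[:d.shape[0],:d.shape[1]]
    P=np.stack([(u-K[0,2])/K[0,0]*d,(v-K[1,2])/K[1,1]*d,d,np.ones_like(d)],-1)@W.T
    P=P[...,:3]; P[d<=0]=np.nan; return P
def px(p,K,W):
    c=np.linalg.inv(W)@np.r_[p,1]; return (K@c[:3]/c[2])[:2]
E
python3 - <<'E'
from h import *
np.set_printoptions(precision=4,suppress=True)
for n in ["scene","top"]:
    im,d,K,W=shot(n); cv2.imwrite(f"pics/{n}0.png",im); np.savez(f"{n}0.npz",im=im,d=d,K=K,W=W)
    print(n,W)
    for t in ["cell","stand","mat","clamp","drum","knob_mid","pawl","pawl_tail"]:
        for r in models.boxes_of(n,t):
            p=W[:3,:3]@r["point"]+W[:3,3]; print(n,t,round(r["confidence"],2),p,px(p,K,W).round())
o=monitor.get_obs();print({k:np.round(v,3) for k,v in o.items()})
E
```

```text
pics
scene [[ 0.8348  0.3297 -0.4409  1.2045]
 [ 0.5505 -0.5034  0.666  -0.9148]
 [-0.0024 -0.7987 -0.6018  0.8986]
 [ 0.      0.      0.      1.    ]]
scene cell 0.95 [0.6068 0.4225 0.0609] [341. 148.]
scene cell 0.68 [0.4258 0.3165 0.0276] [283. 155.]
scene cell 0.59 [0.5576 0.305  0.0525] [313. 160.]
scene stand 0.69 [0.5961 0.304  0.0047] [322. 175.]
scene mat 0.75 [ 0.3973  0.1978 -0.0023] [259. 174.]
scene mat 0.4 [ 0.7645 -0.1543  0.0559] [295. 258.]
scene clamp 0.9 [ 0.5039 -0.116   0.0217] [228. 226.]
scene drum 0.73 [ 0.4983 -0.1523  0.06  ] [217. 222.]
scene knob_mid 0.61 [ 0.4693 -0.1201  0.113 ] [215. 198.]
scene pawl_tail 0.57 [ 0.5723 -0.1994  0.0614] [227. 240.]
top [[ 0.0088 -0.9973  0.0729  0.508 ]
 [-0.9999 -0.0095 -0.0091  0.0225]
 [ 0.0098 -0.0728 -0.9973  1.1341]
 [ 0.      0.      0.      1.    ]]
top cell 0.72 [0.5951 0.4426 0.0911] [101. 198.]
top cell 0.56 [0.5642 0.3145 0.0754] [157. 212.]
top cell 0.45 [ 0.4924 -0.1467  0.06  ] [349. 244.]
top stand 0.56 [0.5579 0.3046 0.0109] [168. 216.]
top mat 0.82 [0.3947 0.1928 0.0039] [211. 281.]
top clamp 0.67 [ 0.4907 -0.0759  0.0222] [318. 244.]
top drum 0.68 [ 0.4921 -0.145   0.0611] [348. 244.]
top drum 0.28 [ 0.4867 -0.0745  0.0199] [317. 246.]
top knob_mid 0.66 [ 0.4619 -0.112   0.1302] [338. 258.]
top pawl 0.51 [ 0.5465 -0.1943  0.0619] [368. 222.]
top pawl_tail 0.65 [ 0.5451 -0.1949  0.0613] [368. 222.]
{'clock': np.float64(0.9), 'joint_pos': array([ 1.135,  0.332, -0.065,  1.46 ,  0.022,  1.35 , -0.089]), 'joint_velocities': array([-0.   , -0.   ,  0.   ,  0.001, -0.001, -0.   ,  0.001]), 'tau': array([ -0.   , -62.522,   0.049, -39.182,   0.016,   0.002,   0.   ]), 'position': array([ 0.251, -0.573,  0.201]), 'ee_rot': array([ 0.837, -0.547,  0.   ,  0.   ]), 'ft_force': array([-0.09 , -0.099,  1.156]), 'torque': array([ 0.023, -0.011,  0.031]), 'grip_width': np.float64(0.998)}
```

```bash
python3 -c "
import cv2,numpy as np
print(cv2.imread('pics/top0.png').shape)"
```

```text
(420, 560, 3)
```

View pics/top0.png

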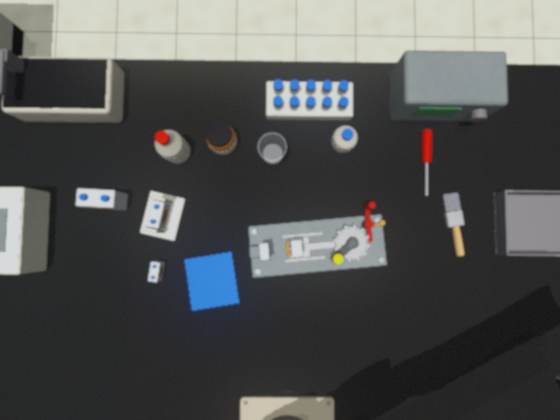

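View pics/scene0.png

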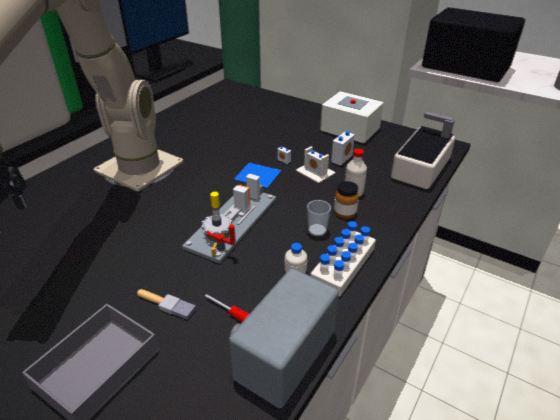

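The top view shows three look-alikes: a large block at (101,198), one in the white stand at (157,212), and a small one at (155,272). The one in the stand is the middle-sized one, so that is the cell. The clamp lies at (317,246), with its +x along world −y. The red pawl is at (369,222) and the knob at (338,258).

```bash
python3 - <<'E'
from h import *
np.set_printoptions(precision=4,suppress=True)
z=np.load("top0.npz"); im,d,K,W=[z[k] for k in("im","d","K","W")]
P=cloud(d,K,W); X,Y,Z=P[...,0],P[...,1],P[...,2]
def box(m,name):
    q=P[m][:,:2].astype(np.float32)
    if len(q)<5: print(name,"few",len(q));return
    r=cv2.minAreaRect(q*1000); print(name,len(q),"rect",np.round(r[0],1),np.round(r[1],1),round(r[2],1),"median z",np.median(Z[m]).round(4))
print("bench z",np.nanmedian(Z[300:320,400:440]))
near=lambda x,y,r:(np.hypot(X-x,Y-y)<r)
box(near(.566,.305,.07)&(Z>.064)&(Z<.079),"cell top")
box(near(.566,.305,.09)&(Z>.002)&(Z<.12),"stand all")
box(near(.566,.305,.07)&(Z>.081),"posts/caps")
c=near(.49,-.07,.2)
box(c&(Z>.012)&(Z<.024),"plate")
box(c&(Z>.088)&(Z<.105)&(Y>-.05),"jaws")
box(c&(Z>.088)&(Z<.105)&(Y>.005),"fixed jaw"); 
h=cv2.cvtColor(im,cv2.COLOR_BGR2HSV)
box((h[...,0]>95)&(h[...,0]<125)&(h[...,1]>150)&near(.395,.195,.11)&(Z<.01),"mat")
y=(h[...,0]>22)&(h[...,0]<34)&(h[...,1]>150)&c&(Z>.1); box(y,"knob"); print(np.nanmean(P[y],0))
red=((h[...,0]<6)|(h[...,0]>174))&(h[...,1]>150)&c&(Z>.1); box(red,"tail"); print(np.nanmean(P[red],0) if red.any() else '')
big=np.hstack([cv2.resize(im[180:240,130:200],None,fx=5.5,fy=5.5,interpolation=2),cv2.resize(im[195:285,240:395],None,fx=2.6*1,fy=3.667,interpolation=2)])
cv2.imwrite("pics/crop1.png",big); print(big.shape)
E
```

```text
bench z 0.001409456860464009
cell top 322 rect [560.6 318.7] [32.3 82.3] 76.8 median z 0.0747
stand all 2328 rect [565.8 305.5] [176.9 176.4] 1.7 median z 0.0087
posts/caps 143 rect [560.9 319.6] [33.5 84.8] 77.2 median z 0.0856
plate 4612 rect [488.2 -74.4] [130.1 340.2] 5.8 median z 0.0192
jaws 389 rect [479.1  17.9] [ 39.6 100.1] 5.8 median z 0.0987
fixed jaw 164 rect [476.7  36. ] [38.4 64. ] 4.9 median z 0.099
mat 2649 rect [395.3 193.4] [135.9 126.6] 9.8 median z 0.0043
knob 80 rect [ 462.3 -111.1] [20.  20.1] 2.2 median z 0.1269
[ 0.4616 -0.1104  0.126 ]
tail 43 rect [ 584.6 -192.2] [14.3 14.8] 25.8 median z 0.1164
[ 0.5839 -0.1907  0.1151]
(330, 788, 3)
```

View pics/crop1.png

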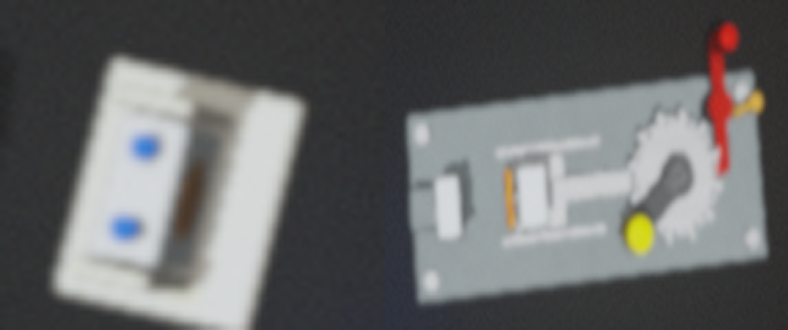

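The crop confirms that the cell (two blue caps, amber window) is in the white stand between the end posts. The clamp frame fits: the knob-axis distance comes out at 55 mm and the predicted tail position matches. The first move goes over the clamp for a closer look on the way.

```bash
cat >> h.py <<'E'
def go(x,y,z,yaw,T=None):
    "yaw: world angle (deg) of tool x, tool pointing down; prints tx ty tz rx ry rz"
    T=pose() if T is None else T
    a=np.radians(yaw); c,s=np.cos(a),np.sin(a)
    G=np.array([[c,s,0],[s,-c,0],[0,0,-1.]])
    t=T[:3,:3].T@(np.array([x,y,z])-T[:3,3]); r=R.from_matrix(T[:3,:3].T@G).as_rotvec(degrees=True)
    print("tool now",T[:3,3].round(4),"yaw",np.degrees(np.arctan2(T[1,0],T[0,0])).round(2)); print("move",t.round(4),r.round(2))
    return t,r
E
python3 - <<'E'
from h import *
np.set_printoptions(precision=4,suppress=True)
print(np.array(eyes.camera_info("wrist")["tool_from_camera"]),np.array(eyes.camera_info("wrist")["intrinsics"]))
go(.55,-.05,.33,0)
go(.55,-.05,.33,5.8)
go(.5,.31,.33,76.8)
z=np.load("top0.npz"); im,d,K,W=[z[k] for k in("im","d","K","W")]
P=cloud(d,K,W); O=np.array([.4877,-.0694]); ax=np.array([.101,-.995]); ay=np.array([.995,.101])
u=(P[...,:2]-O)@ax; v=(P[...,:2]-O)@ay
m=(abs(v)<.022)&(P[...,2]>.088)&(P[...,2]<.106)&(u<.05)&(u>-.17)
h,e=np.histogram(u[m],bins=np.arange(-.15,.051,.004)); print([(round(a,3),b) for a,b in zip(e,h) if b])
E
```

```text
[[ 1.     -0.0004 -0.0002  0.0005]
 [ 0.0004  0.9628  0.2702 -0.0689]
 [ 0.0001 -0.2702  0.9628 -0.1727]
 [ 0.      0.      0.      1.    ]] [[347.9669   0.     280.8853]
 [  0.     347.9669 205.1644]
 [  0.       0.       1.    ]]
tool now [ 0.2508 -0.5725  0.2015] yaw -66.35
move [-0.3586 -0.4837 -0.1286] [  0.    -0.01 -66.35]
tool now [ 0.2508 -0.5725  0.2015] yaw -66.35
move [-0.3586 -0.4837 -0.1286] [  0.    -0.01 -72.15]
tool now [ 0.2508 -0.5725  0.2015] yaw -66.35
move [-0.7084 -0.5823 -0.1286] [   0.01   -0.01 -143.15]
[(np.float64(-0.138), np.int64(28)), (np.float64(-0.134), np.int64(31)), (np.float64(-0.13), np.int64(26)), (np.float64(-0.126), np.int64(29)), (np.float64(-0.122), np.int64(31)), (np.float64(-0.118), np.int64(16)), (np.float64(-0.078), np.int64(1)), (np.float64(-0.074), np.int64(26)), (np.float64(-0.07), np.int64(12)), (np.float64(-0.066), np.int64(13)), (np.float64(-0.062), np.int64(28)), (np.float64(-0.058), np.int64(29)), (np.float64(-0.054), np.int64(31)), (np.float64(-0.05), np.int64(29)), (np.float64(-0.046), np.int64(27)), (np.float64(-0.042), np.int64(30)), (np.float64(-0.038), np.int64(2)), (np.float64(0.03), np.int64(1)), (np.float64(0.034), np.int64(1)), (np.float64(0.038), np.int64(1))]
```

>>> servo_tool([
  [1,-0.359,-0.484,-0.129,0,0,-72.2],
  [1,-0.359,-0.484,-0.129,0,0,-72.2],
  [1,-0.359,-0.484,-0.129,0,0,-72.2],
  [1,-0.359,-0.484,-0.129,0,0,-72.2],
  [1,-0.359,-0.484,-0.129,0,0,-72.2],
  [1,-0.359,-0.484,-0.129,0,0,-72.2],
  [1,-0.359,-0.484,-0.129,0,0,-72.2],
  [1,-0.359,-0.484,-0.129,0,0,-72.2],
  [1,-0.359,-0.484,-0.129,0,0,-72.2],
  [1,-0.359,-0.484,-0.129,0,0,-72.2],
  [1,-0.359,-0.484,-0.129,0,0,-72.2],
  [1,-0.359,-0.484,-0.129,0,0,-72.2],
  [1,-0.359,-0.484,-0.129,0,0,-72.2],
])

```text
clock: 2.52
position: [0.5497, -0.051, 0.3302]
ee_rot: [0.999, 0.05, -0.0, 0.0]
ft_force: [-0.6, 0.3, 0.2]
grip_width: 0.998
```

```bash
python3 - <<'E'
from h import *
np.set_printoptions(precision=4,suppress=True)
im,d,K,W=shot("wrist"); cv2.imwrite("pics/w1.png",im); np.savez("w1.npz",im=im,d=d,K=K,W=W)
P=cloud(d,K,W); X,Y,Z=P[...,0],P[...,1],P[...,2]
def box(m,name):
    r=cv2.minAreaRect(P[m][:,:2].astype(np.float32)*1000); print(name,m.sum(),np.round(r[0],1),np.round(r[1],1),round(r[2],1),np.median(Z[m]).round(4))
c=(np.hypot(X-.49,Y+.07)<.2)
box(c&(Z>.013)&(Z<.022),"plate")
f=c&(Z>.092)&(Z<.104)&(abs(X-.477)<.04)
box(f&(Y>.035)&(Y<.07),"fixed jaw");box(f&(Y<.015)&(Y>-.04),"slide jaw")
h=cv2.cvtColor(im,cv2.COLOR_BGR2HSV)
y=(h[...,0]>22)&(h[...,0]<34)&(h[...,1]>150)&c&(Z>.12); box(y,"knob")
red=((h[...,0]<6)|(h[...,0]>174))&(h[...,1]>150)&c&(Z>.11); box(red,"tail") if red.any() else 0
print(np.nanmedian(Z[(np.hypot(X-.6,Y-.0)<.03)]))
go(.53,.33,.33,76.8)
go(.56,.319,.33,76.8)
E
```

```text
plate 13627 [488.7 -73.4] [129.5 338.4] 5.8 0.0183
fixed jaw 799 [476.   57.5] [40.3 21.5] 5.3 0.0981
slide jaw 946 [483.3 -13.2] [39.9 36. ] 5.7 0.0979
knob 326 [481.4 -86.5] [86.2 21.5] 49.8 0.126
tail 166 [ 571.6 -118.3] [ 72.4 160.8] 22.3 0.1169
0.0002513471447468385
tool now [ 0.5497 -0.0509  0.3303] yaw 5.72
move [ 0.0184 -0.381   0.    ] [  0.02   0.04 -71.08]
tool now [ 0.5497 -0.0509  0.3303] yaw 5.72
move [ 0.0472 -0.367   0.    ] [  0.02   0.04 -71.08]
```

>>> servo_tool([
  [1,0.018,-0.381,0,0,0,-71],
  [1,0.018,-0.381,0,0,0,-71],
  [1,0.018,-0.381,0,0,0,-71],
  [1,0.018,-0.381,0,0,0,-71],
  [1,0.018,-0.381,0,0,0,-71],
  [1,0.018,-0.381,0,0,0,-71],
  [1,0.018,-0.381,0,0,0,-71],
  [1,0.018,-0.381,0,0,0,-71],
  [1,0.018,-0.381,0,0,0,-71],
])

```text
clock: 3.7
position: [0.53, 0.3297, 0.3304]
ee_rot: [0.785, 0.619, -0.0, 0.0]
ft_force: [0.0, -0.2, 0.8]
grip_width: 1.003
```

```bash
python3 - <<'E'
from h import *
np.set_printoptions(precision=4,suppress=True)
im,d,K,W=shot("wrist"); cv2.imwrite("pics/w2.png",im); np.savez("w2.npz",im=im,d=d,K=K,W=W)
P=cloud(d,K,W); X,Y,Z=P[...,0],P[...,1],P[...,2]
def box(m,name):
    r=cv2.minAreaRect(P[m][:,:2].astype(np.float32)*1000); print(name,m.sum(),np.round(r[0],1),np.round(r[1],1),round(r[2],1),np.median(Z[m]).round(4))
c=(np.hypot(X-.56,Y-.319)<.075)
box(c&(Z>.068)&(Z<.078),"cell top"); box(c&(Z>.0835),"post"); box(c&(Z>.004)&(Z<.013),"base")
h=cv2.cvtColor(im,cv2.COLOR_BGR2HSV)
b=(h[...,0]>95)&(h[...,0]<125)&(h[...,1]>130)
for i in range(1,(n:=cv2.connectedComponentsWithStats((b&c).astype(np.uint8)))[0]):
    if n[2][i,4]>20: print("cap",np.nanmean(P[n[1]==i],0),n[2][i])
box(b&(Z<.006)&(np.hypot(X-.395,Y-.193)<.11),"mat")
E
```

```text
cell top 1091 [558.8 320.8] [32.6 78.3] 78.1 0.0741
post 45585 [538.  320.2] [116.3 113.6] 37.6 0.4353
base 2956 [561.8 320.4] [ 90.1 109.3] 77.8 0.0082
cap [0.5439 0.325  0.0823] [277 173   7   9  50]
cap [0.5787 0.3177 0.0822] [277 201   8   9  53]
mat 9236 [397.3 192.6] [133.7 124.2] 9.6 0.0033
```

View pics/w2.png

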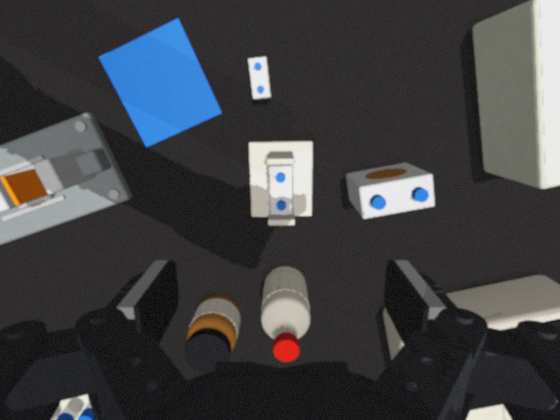

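The wrist view shows the cell in the stand at (281,190), the larger look-alike at (392,190) and the smaller at (259,78). The fingers will have clearance. The cell is at (0.5615, 0.3208), with its thickness direction at 78°.

```bash
python3 - <<'E'
from h import *
go(.5615,.3208,.13,78)
go(.5615,.3208,.036,78)
E
```

```text
tool now [0.5301 0.3296 0.3305] yaw 76.57
move [-0.0012  0.0325  0.2006] [ 0.05  0.03 -1.43]
tool now [0.5301 0.3296 0.3305] yaw 76.57
move [-0.0011  0.0324  0.2946] [ 0.05  0.03 -1.43]
```

>>> servo_tool([
  [0.75,-0.001,0.0325,0.05,0,0,-1.4],
  [0.75,-0.001,0.0325,0.11,0,0,-1.4],
  [0.75,-0.001,0.0325,0.17,0,0,-1.4],
  [0.75,-0.001,0.0325,0.2,0,0,-1.4],
  [0.75,-0.001,0.0325,0.2,0,0,-1.4],
  [0.75,-0.001,0.0325,0.2,0,0,-1.4],
])

```text
clock: 4.5
position: [0.5616, 0.3229, 0.1324]
ee_rot: [0.776, 0.63, 0.001, 0.0]
ft_force: [-0.3, 0.5, -0.9]
grip_width: 0.749
```

```bash
python3 - <<'E'
from h import *
im,d,K,W=shot("wrist"); cv2.imwrite("pics/w3.png",im)
go(.5615,.3208,.036,78)
E
```

```text
tool now [0.5616 0.3233 0.1327] yaw 78.18
move [-0.0026  0.0001  0.0967] [ 0.14 -0.11  0.18]
```

View pics/w3.png

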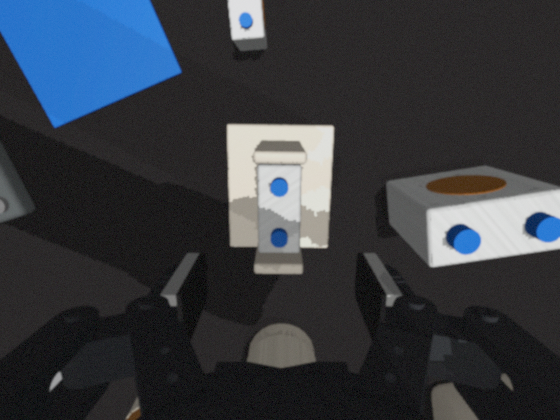

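The cell caps are at (279,187) and (279,237), centred between the fingertips, so I descend and grip.

>>> servo_tool([
  [0.75,-0.001,0,0.03,0,0,0],
  [0.75,-0.001,0,0.06,0,0,0],
  [0.75,-0.001,0,0.085,0,0,0],
  [0.75,-0.001,0,0.096,0,0,0],
  [0.75,-0.001,0,0.096,0,0,0],
  [0.2,-0.001,0,0.096,0,0,0],
  [0.2,-0.001,0,0.096,0,0,0],
  [0.2,-0.001,0,0.096,0,0,0],
  [0.2,-0.001,0,0.096,0,0,0],
  [0.2,-0.001,0,0.096,0,0,0],
  [0.2,-0.001,0,0.096,0,0,0],
], grip_force=30)

```text
clock: 5.92
position: [0.561, 0.3224, 0.0357]
ee_rot: [0.776, 0.631, 0.001, 0.0]
ft_force: [-2.0, -2.4, 6.6]
grip_width: 0.34
```

```bash
python3 - <<'E'
from h import *
go(.5615,.3208,.15,78)
o=monitor.get_obs();print(o["ft_force"],o["grip_width"])
E
```

```text
tool now [0.561  0.3224 0.0357] yaw 78.24
move [-0.0013  0.001  -0.1143] [ 0.08 -0.05  0.24]
[-2.03104006 -2.35586315  6.56203056] 0.34019469245210904
```

>>> servo_tool([
  [0.2,0,0,-0.02,0,0,0],
  [0.2,0,0,-0.06,0,0,0],
  [0.2,0,0,-0.115,0,0,0],
  [0.2,0,0,-0.115,0,0,0],
  [0.2,0,0,-0.115,0,0,0],
])

```text
clock: 6.55
position: [0.5601, 0.3217, 0.1494]
ee_rot: [0.776, 0.631, -0.0, 0.0]
ft_force: [0.5, -1.2, -4.7]
grip_width: 0.341
```

```bash
python3 - <<'E'
from h import *
go(.415,.195,.12,95.8)
o=monitor.get_obs();print(o["ft_force"],o["grip_width"])
E
```

```text
tool now [0.5601 0.3217 0.1494] yaw 78.25
move [-0.1535 -0.1163  0.0295] [  0.     0.04 -17.55]
[ 0.47680436 -1.18518738 -4.71197956] 0.34090451706937086
```

>>> servo_tool([
  [0.2,-0.04,-0.03,0,0,0,-6],
  [0.2,-0.08,-0.06,0,0,0,-12],
  [0.2,-0.12,-0.09,0.01,0,0,-17.5],
  [0.2,-0.1535,-0.116,0.03,0,0,-17.5],
  [0.2,-0.1535,-0.116,0.05,0,0,-17.5],
  [0.2,-0.1535,-0.116,0.08,0,0,-17.5],
  [0.2,-0.1535,-0.116,0.1,0,0,-17.5],
  [0.2,-0.1535,-0.116,0.11,0,0,-17.5],
  [0.2,-0.1535,-0.116,0.11,0,0,-17.5],
  [0.2,-0.1535,-0.116,0.11,0,0,-17.5],
])

```text
clock: 7.8
position: [0.4159, 0.1956, 0.04]
ee_rot: [0.671, 0.742, 0.0, 0.0]
ft_force: [0.2, -0.0, -3.7]
grip_width: 0.34
```

```bash
python3 - <<'E'
from h import *
go(.415,.195,.031,95.8)
o=monitor.get_obs();print(o["ft_force"],o["grip_width"])
E
```

```text
tool now [0.4159 0.1956 0.04  ] yaw 95.76
move [-0.0005 -0.0009  0.009 ] [ 0.04 -0.01 -0.04]
[ 0.16676872 -0.02099457 -3.66152025] 0.3398524094643921
```

>>> servo_tool([
  [0.2,0,0,0.004,0,0,0],
  [0.2,0,0,0.007,0,0,0],
  [0.2,0,0,0.0085,0,0,0],
  [0.2,0,0,0.0095,0,0,0],
  [0.2,0,0,0.0095,0,0,0],
  [0.2,0,0,0.0095,0,0,0],
])

```text
clock: 8.55
position: [0.4159, 0.1953, 0.0307]
ee_rot: [0.671, 0.742, -0.0, 0.0]
ft_force: [-4.6, -2.7, 10.8]
grip_width: 0.342
```

>>> servo_tool([
  [0.4,0,0,0,0,0,0],
  [0.6,0,0,0,0,0,0],
  [0.8,0,0,0,0,0,0],
  [0.8,0,0,0,0,0,0],
])

```text
clock: 9.05
position: [0.4155, 0.1953, 0.0299]
ee_rot: [0.671, 0.742, -0.0, 0.0]
ft_force: [-0.4, -0.2, -0.5]
grip_width: 0.799
```

>>> servo_tool([
  [0.8,0,0,-0.04,0,0,0],
  [0.8,0,0,-0.1,0,0,10],
  [0.9,0,0,-0.14,0,0,20],
  [1,0,0,-0.14,0,0,30],
  [1,0,0,-0.14,0,0,40],
  [1,0,0,-0.14,0,0,50],
  [1,0,0,-0.14,0,0,60],
  [1,0,0,-0.14,0,0,70],
  [1,0,0,-0.14,0,0,80],
  [1,0,0,-0.14,0,0,90],
  [1,0,0,-0.14,0,0,90],
  [1,0,0,-0.14,0,0,90],
])

```text
clock: 10.55
position: [0.4155, 0.1954, 0.1699]
ee_rot: [0.999, 0.052, 0.0, 0.0]
ft_force: [0.6, 0.4, 0.6]
grip_width: 0.999
```

```bash
python3 - <<'E'
from h import *
np.set_printoptions(precision=4,suppress=True)
im,d,K,W=shot("wrist"); cv2.imwrite("pics/w4.png",im)
P=cloud(d,K,W); X,Y,Z=P[...,0],P[...,1],P[...,2]
c=(np.hypot(X-.415,Y-.195)<.06)
m=c&(Z>.062)&(Z<.073)
r=cv2.minAreaRect(P[m][:,:2].astype(np.float32)*1000); print(m.sum(),np.round(r[0],1),np.round(r[1],1),round(r[2],1),np.median(Z[m]))
h=cv2.cvtColor(im,cv2.COLOR_BGR2HSV)
b=(h[...,0]>95)&(h[...,0]<125)&(h[...,1]>130)&(Z>.07)&c
n=cv2.connectedComponentsWithStats(b.astype(np.uint8))
for i in range(1,n[0]):
    if n[2][i,4]>20: print("cap",np.nanmean(P[n[1]==i],0),n[2][i])
go(.415,.195,.027,5.8)
E
```

```text
2486 [417.3 195.4] [64.  29.5] 5.8 0.06910016481133557
cap [0.3999 0.1941 0.077 ] [254 190  14  15 156]
cap [0.4353 0.1977 0.077 ] [299 190  14  15 158]
tool now [0.4155 0.1954 0.1699] yaw 5.94
move [-0.0005  0.0003  0.1429] [0.   0.   0.14]
```

View pics/w4.png

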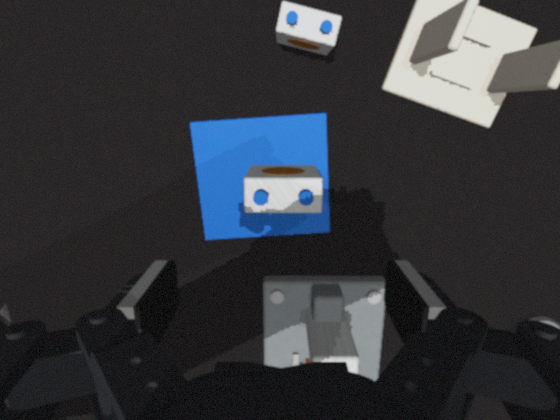

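The cell stands on the mat at (283,190), upright, square to the gripper, at (0.4173, 0.1954). I take it by its ends.

>>> servo_tool([
  [1,0.002,0,0.05,0,0,0],
  [1,0.002,0,0.1,0,0,0],
  [1,0.002,0,0.135,0,0,0],
  [1,0.002,0,0.146,0,0,0],
  [1,0.002,0,0.146,0,0,0],
  [0.5,0.002,0,0.146,0,0,0],
  [0.5,0.002,0,0.146,0,0,0],
  [0.5,0.002,0,0.146,0,0,0],
  [0.5,0.002,0,0.146,0,0,0],
  [0.5,0.002,0,0.146,0,0,0],
], grip_force=40)

```text
clock: 11.85
position: [0.4183, 0.1959, 0.0255]
ee_rot: [0.999, 0.05, 0.001, 0.0]
ft_force: [-3.7, -0.8, 9.2]
grip_width: 0.736
```

>>> servo_tool([
  [0.5,0,0,-0.02,0,0,0],
  [0.5,0,0,-0.06,0,0,0],
  [0.5,0,0,-0.12,0,0,0],
  [0.5,0,0,-0.15,0,0,0],
  [0.5,0,0,-0.15,0,0,0],
  [0.5,0,0,-0.15,0,0,0],
])

```text
clock: 12.6
position: [0.4171, 0.195, 0.1731]
ee_rot: [0.999, 0.05, -0.0, 0.001]
ft_force: [0.0, -0.5, -3.6]
grip_width: 0.734
```

```bash
python3 - <<'E'
from h import *
np.set_printoptions(precision=4,suppress=True)
T=pose()
im,d,K,W=shot("wrist"); cv2.imwrite("pics/w5.png",im)
P=cloud(d,K,W)@T[:3,:3]-T[:3,3]@T[:3,:3]  # tool frame
h=cv2.cvtColor(im,cv2.COLOR_BGR2HSV)
b=(h[...,0]>95)&(h[...,0]<125)&(h[...,1]>130)&(P[...,2]<.1)
n=cv2.connectedComponentsWithStats(b.astype(np.uint8))
for i in range(1,n[0]):
    if n[2][i,4]>20: print("cap in tool",np.nanmean(P[n[1]==i],0),n[2][i])
go(.479,.0255,.174,5.8); go(.479,.0255,.039,5.8)
o=monitor.get_obs();print(o["ft_force"],o["grip_width"])
E
```

```text
cap in tool [-0.017  -0.0008 -0.0507] [220 270  31  35 834]
cap in tool [ 0.0182 -0.0009 -0.0506] [312 270  30  34 824]
tool now [0.4168 0.195  0.1728] yaw 5.75
move [ 0.0449  0.1749 -0.0012] [ 0.04  0.09 -0.05]
tool now [0.4168 0.195  0.1728] yaw 5.75
move [0.0451 0.1748 0.1338] [ 0.04  0.09 -0.05]
[-0.7883 -0.1414 -3.4521] 0.7343824970229132
```

>>> servo_tool([
  [0.5,0.015,0.05,0,0,0,0],
  [0.5,0.03,0.1,0,0,0,0],
  [0.5,0.04,0.15,0,0,0,0],
  [0.5,0.045,0.176,0,0,0,0],
  [0.5,0.045,0.176,0,0,0,0],
  [0.5,0.045,0.176,0.02,0,0,0],
  [0.5,0.045,0.176,0.02,0,0,0],
  [0.5,0.045,0.176,0.02,0,0,0],
])

```text
clock: 13.65
position: [0.4797, 0.0257, 0.154]
ee_rot: [0.999, 0.051, -0.0, -0.0]
ft_force: [0.5, 0.0, -3.3]
grip_width: 0.733
```

```bash
python3 - <<'E'
from h import *
np.set_printoptions(precision=4,suppress=True)
T=pose()
im,d,K,W=shot("wrist"); cv2.imwrite("pics/w6.png",im)
P=cloud(d,K,W); X,Y,Z=P[...,0],P[...,1],P[...,2]
def box(m,name):
    if m.sum()<9: return print(name,m.sum())
    r=cv2.minAreaRect(P[m][:,:2].astype(np.float32)*1000); print(name,m.sum(),np.round(r[0],1),np.round(r[1],1),round(r[2],1),np.median(Z[m]).round(4))
f=(Z>.092)&(Z<.104)&(abs(X-.478)<.05)
box(f&(Y>.03)&(Y<.08),"fixed");box(f&(Y<.02)&(Y>-.05),"slide")
go(.4793,.0250,.0413,5.8)
cv2.imwrite("pics/w6.png",np.hstack([im[:, :, :]]))
o=monitor.get_obs();print(o["ft_force"],o["grip_width"])
E
```

```text
fixed 1968 [476.1  58.1] [39.8 21.9] 5.9 0.098
slide 0
tool now [0.48   0.0255 0.1543] yaw 5.81
move [-0.0008  0.0005  0.113 ] [-0.   -0.02  0.01]
[ 0.493  -0.2794 -3.3968] 0.7325129333793772
```

View pics/w6.png

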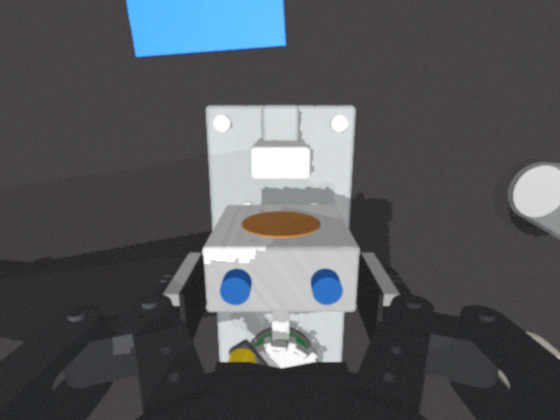

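The cell (248–330, 285) is aligned with the fixed jaw (280,162), centred in clamp y. I lower it.

>>> servo_tool([
  [0.5,-0.001,0,0.02,0,0,0],
  [0.5,-0.001,0,0.04,0,0,0],
  [0.5,-0.001,0,0.06,0,0,0],
  [0.5,-0.001,0,0.08,0,0,0],
  [0.5,-0.001,0,0.095,0,0,0],
  [0.5,-0.001,0,0.104,0,0,0],
  [0.5,-0.001,0,0.107,0,0,0],
  [0.5,-0.001,0,0.107,0,0,0],
])

```text
clock: 14.7
position: [0.4792, 0.0249, 0.0472]
ee_rot: [0.999, 0.05, 0.0, 0.0]
ft_force: [-0.2, -0.8, -2.9]
grip_width: 0.733
```

```bash
python3 - <<'E'
from h import *
go(.479,.0253,.0413,5.8)
E
```

```text
tool now [0.4792 0.0249 0.0472] yaw 5.75
move [-0.0002 -0.0004  0.0059] [ 0.   -0.02 -0.05]
```

>>> servo_tool([
  [0.5,0,0,0.002,0,0,0],
  [0.5,0,0,0.004,0,0,0],
  [0.5,0,0,0.005,0,0,0],
  [0.5,0,0,0.006,0,0,0],
  [0.5,0,0,0.006,0,0,0],
  [0.5,0,0,0.006,0,0,0],
])

```text
clock: 15.45
position: [0.479, 0.0248, 0.0409]
ee_rot: [0.999, 0.05, 0.0, 0.0]
ft_force: [-0.5, -0.5, -3.0]
grip_width: 0.731
```

>>> servo_tool([
  [0.5,0,0,0.0005,0,0,0],
  [0.5,0,0,0.001,0,0,0],
  [0.5,0,0,0.0015,0,0,0],
  [0.5,0,0,0.0015,0,0,0],
])

```text
clock: 15.95
position: [0.4791, 0.0248, 0.0406]
ee_rot: [0.999, 0.05, -0.0, 0.001]
ft_force: [-8.8, -1.3, 15.8]
grip_width: 0.732
```

>>> servo_tool([
  [0.5,0,0,-0.0008,0,0,0],
  [0.8,0,0,-0.0008,0,0,0],
  [0.9,0,0,-0.0008,0,0,0],
  [1,0,0,-0.0008,0,0,0],
  [1,0,0,-0.0008,0,0,0],
  [1,0,0,-0.0008,0,0,0],
])

```text
clock: 16.7
position: [0.479, 0.0248, 0.0402]
ee_rot: [0.999, 0.05, 0.0, 0.0]
ft_force: [-0.5, 0.2, 0.5]
grip_width: 1.003
```

>>> servo_tool([
  [1,0,0,-0.03,0,0,0],
  [1,0,0,-0.08,0,0,0],
  [1,0,0,-0.14,0,0,0],
  [1,0,0,-0.2,0,0,0],
  [1,0,0,-0.2,0,0,0],
  [1,0,0,-0.2,0,0,0],
])

```text
clock: 17.45
position: [0.4787, 0.0247, 0.2398]
ee_rot: [0.999, 0.05, -0.0, 0.0]
ft_force: [-0.7, 0.3, -0.1]
grip_width: 1.002
```

```bash
cat > look.py <<'E'
from h import *
import sys
np.set_printoptions(precision=4,suppress=True)
im,d,K,W=shot("wrist"); cv2.imwrite(f"pics/{sys.argv[1]}.png",im)
P=cloud(d,K,W); X,Y,Z=P[...,0],P[...,1],P[...,2]
O=np.array([.4882,-.0684]); ax=np.array([.101,-.995]); ay=np.array([.995,.101])
u=(P[...,:2]-O)@ax; v=(P[...,:2]-O)@ay
def box(m,name):
    if m.sum()<9: return print(name,m.sum())
    q=np.stack([u[m],v[m]],-1).astype(np.float32)*1000
    r=cv2.minAreaRect(q); print(name,m.sum(),"clamp xy",np.round(r[0],1),np.round(r[1],1),round(r[2],1),"z",np.median(Z[m]).round(4), "world",np.nanmedian(P[m],0))
b=(abs(v)<.045)&(u<-.02)&(u>-.16)
box(b&(Z>.079)&(Z<.087),"cell top"); box(b&(Z>.094)&(Z<.103)&(u<-.1),"fixed"); box(b&(Z>.094)&(Z<.103)&(u>-.1),"slide")
h=cv2.cvtColor(im,cv2.COLOR_BGR2HSV)
box((h[...,0]>20)&(h[...,0]<36)&(h[...,1]>130)&(Z>.118)&(Z<.14)&(u>0)&(u<.18)&(abs(v)<.08),"knob")
box(((h[...,0]<6)|(h[...,0]>174))&(h[...,1]>130)&(Z>.108)&(Z<.13)&(u>.05)&(u<.2)&(abs(v)<.12),"tail")
E
python3 look.py w7
```

```text
cell top 1977 clamp xy [-99.1   0.3] [64.  77.6] 89.9 z 0.0841 world [0.4791 0.0246 0.0841]
fixed 1060 clamp xy [-127.2    0.6] [40.1 21.5] 89.7 z 0.098 world [0.476  0.0583 0.098 ]
slide 1080 clamp xy [-65.6   0.9] [38.8 56.1] 89.1 z 0.098 world [ 0.4835 -0.0168  0.098 ]
knob 444 clamp xy [ 38.4 -31. ] [21.3 21.5] 67.5 z 0.1259 world [ 0.4617 -0.1075  0.1259]
tail 0
```

The cell is on the bed: top at 84 mm, centred at (0.4791, 0.0246), with the jaw gap unchanged. Next is the pawl.

```bash
python3 - <<'E'
from h import *
O=np.array([.4882,-.0684]); ax=np.array([.101,-.995]); ay=np.array([.995,.101])
w=lambda u,v:O+u*ax+v*ay
p=w(.180,.08);go(*p,.24,5.8);go(*p,.085,5.8)
E
```

```text
tool now [0.4783 0.0247 0.2392] yaw 5.75
move [ 0.0807  0.2735 -0.001 ] [-0.    0.09 -0.05]
tool now [0.4783 0.0247 0.2392] yaw 5.75
move [0.0809 0.2735 0.154 ] [-0.    0.09 -0.05]
```

>>> servo_tool([
  [0.5,0.015,0.06,0,0,0,0],
  [0,0.03,0.12,0,0,0,0],
  [0,0.055,0.18,0,0,0,0],
  [0,0.07,0.23,0,0,0,0],
  [0,0.081,0.2735,0,0,0,0],
  [0,0.081,0.2735,0.03,0,0,0],
  [0,0.081,0.2735,0.09,0,0,0],
  [0,0.081,0.2735,0.14,0,0,0],
  [0,0.081,0.2735,0.154,0,0,0],
  [0,0.081,0.2735,0.154,0,0,0],
])

```text
clock: 18.75
position: [0.5868, -0.2388, 0.0859]
ee_rot: [0.999, 0.05, -0.001, -0.001]
ft_force: [-0.7, -0.7, 0.6]
grip_width: 0.005
```

>>> servo_tool([
  [0,0,-0.01,0,0,0,0],
  [0,0,-0.02,0,0,0,0],
  [0,0,-0.026,0,0,0,0],
  [0,0,-0.03,0,0,0,0],
  [0,0,-0.034,0,0,0,0],
  [0,0,-0.038,0,0,0,0],
  [0,0,-0.042,0,0,0,0],
  [0,0,-0.046,0,0,0,0],
  [0,0,-0.05,0,0,0,0],
  [0,0,-0.052,0,0,0,0],
  [0,0,-0.052,0,0,0,0],
])

```text
clock: 20.12
position: [0.5824, -0.1887, 0.0872]
ee_rot: [0.999, 0.05, 0.001, 0.001]
ft_force: [0.8, -2.9, 5.6]
grip_width: 0.006
```

>>> servo_tool([
  [0,0,-0.02,0,0,0,0],
  [0,0,0.04,0,0,0,0],
  [0,0,0.04,-0.06,0,0,0],
  [0,0,0.04,-0.12,0,0,0],
  [0,0,0.0,-0.16,0,0,0],
  [0,0,-0.05,-0.16,0,0,0],
  [0,0,-0.05,-0.16,0,0,0],
  [0,0,-0.05,-0.16,0,0,0],
])

```text
clock: 21.12
position: [0.5765, -0.1382, 0.2459]
ee_rot: [0.999, 0.05, -0.0, 0.0]
ft_force: [-0.6, -0.6, -0.9]
grip_width: -0.001
```

```bash
python3 look.py w8; python3 - <<'E'
from h import *
np.set_printoptions(precision=4,suppress=True)
im,d,K,W=shot("top"); P=cloud(d,K,W);h=cv2.cvtColor(im,cv2.COLOR_BGR2HSV)
m=((h[...,0]<6)|(h[...,0]>174))&(h[...,1]>150)&(P[...,2]>.1)&(P[...,2]<.13)&(np.hypot(P[...,0]-.58,P[...,1]+.18)<.08)
print(m.sum(),np.nanmean(P[m],0)); go(.5,-.2,.25,5.8)
E
```

```text
cell top 428 clamp xy [-58.1   0.8] [42.2 63. ] 0.6 z 0.083 world [0.4863 0.0066 0.083 ]
fixed 0
slide 1634 clamp xy [-55.1   0.9] [40.  35.8] 89.7 z 0.098 world [ 0.4844 -0.0182  0.098 ]
knob 673 clamp xy [ 39.9 -30.6] [23.1 22.6] 47.0 z 0.126 world [ 0.4631 -0.1106  0.126 ]
tail 204 clamp xy [129.8  85. ] [15. 12.] 89.9 z 0.1164 world [ 0.5852 -0.1883  0.1164]
0 [nan nan nan]
tool now [ 0.5765 -0.1391  0.2457] yaw 5.64
move [-0.0821  0.0531 -0.0043] [-0.    0.05 -0.16]<stdin>:5: RuntimeWarning: Mean of empty slice
```

View pics/w8.png

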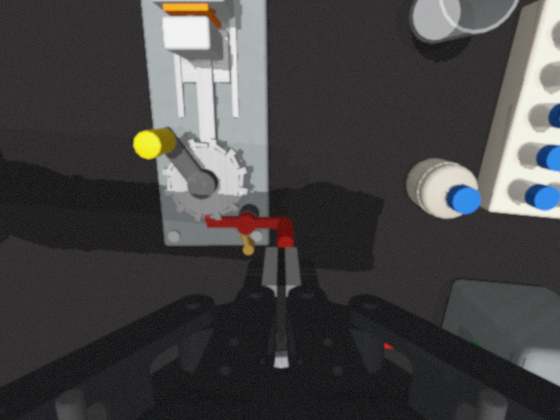

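The pawl is still engaged: the tail post is at (285,235). My retract row had the wrong sign, so it pushed 20 mm on and then probably dragged the post back on the way out. I repeat the push with a clean back-off.

```bash
python3 - <<'E'
from h import *
O=np.array([.4882,-.0684]); ax=np.array([.101,-.995]); ay=np.array([.995,.101])
w=lambda u,v:O+u*ax+v*ay
p=w(.172,.078);go(*p,.2457,5.8);go(*p,.085,5.8)
E
```

```text
tool now [ 0.5765 -0.1391  0.2457] yaw 5.64
move [-0.0024  0.0928 -0.    ] [-0.    0.05 -0.16]
tool now [ 0.5765 -0.1391  0.2457] yaw 5.64
move [-0.0023  0.0928  0.1607] [-0.    0.05 -0.16]
```

>>> servo_tool([
  [0,-0.002,0.05,0,0,0,0],
  [0,-0.002,0.093,0,0,0,0],
  [0,-0.002,0.093,0.05,0,0,0],
  [0,-0.002,0.093,0.11,0,0,0],
  [0,-0.002,0.093,0.15,0,0,0],
  [0,-0.002,0.093,0.16,0,0,0],
  [0,-0.002,0.093,0.16,0,0,0],
])

```text
clock: 22.1
position: [0.5843, -0.231, 0.0867]
ee_rot: [0.999, 0.05, 0.0, -0.0]
ft_force: [0.5, 0.3, 0.4]
grip_width: 0.001
```

>>> servo_tool([
  [0,0,-0.01,0,0,0,0],
  [0,0,-0.016,0,0,0,0],
  [0,0,-0.02,0,0,0,0],
  [0,0,-0.024,0,0,0,0],
  [0,0,-0.028,0,0,0,0],
  [0,0,-0.031,0,0,0,0],
  [0,0,-0.034,0,0,0,0],
  [0,0,-0.037,0,0,0,0],
  [0,0,-0.04,0,0,0,0],
  [0,0,-0.042,0,0,0,0],
  [0,0,-0.042,0,0,0,0],
])

```text
clock: 23.48
position: [0.5805, -0.1898, 0.0872]
ee_rot: [0.999, 0.05, 0.001, 0.001]
ft_force: [0.6, -4.4, 5.4]
grip_width: 0.002
```

```bash
python3 look.py w9
```

```text
cell top 0
fixed 0
slide 0
knob 714 clamp xy [ 41.9 -21.3] [ 6.1 19.7] 77.5 z 0.1214 world [ 0.4726 -0.1124  0.1214]
tail 83 clamp xy [125.2  88.2] [10.1  3. ] 62.2 z 0.1133 world [ 0.5895 -0.1849  0.1133]
```

>>> servo_tool([
  [0,0,-0.003,0,0,0,0],
  [0,0,-0.006,0,0,0,0],
  [0,0,-0.008,0,0,0,0],
  [0,0,-0.008,0,0,0,0],
])

```text
clock: 24.02
position: [0.5797, -0.1817, 0.0871]
ee_rot: [0.999, 0.05, 0.001, 0.001]
ft_force: [0.2, -1.8, 5.4]
grip_width: -0.0
```

```bash
python3 look.py w10
```

```text
cell top 0
fixed 0
slide 0
knob 947 clamp xy [ 41.8 -22.1] [ 8.4 21.9] 77.0 z 0.1224 world [ 0.4722 -0.1121  0.1224]
tail 0
```

View pics/w10.png

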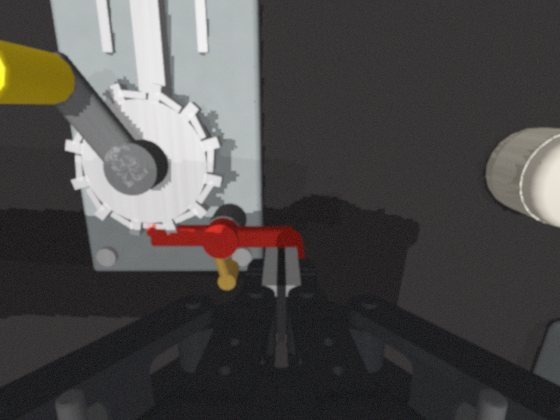

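Picture 9 shows the pawl arm still square at (150–300, 237). The post appears behind the closed fingers at (281,250) rather than pushed ahead of them. I check from the scene camera.

```bash
python3 - <<'E'
from h import *
np.set_printoptions(precision=4,suppress=True)
im,d,K,W=shot("scene"); P=cloud(d,K,W)
c=px(np.array([.585,-.19,.1]),K,W).astype(int); print(c, px(pose()[:3,3],K,W))
cr=im[c[1]-50:c[1]+40,c[0]-60:c[0]+60]; cv2.imwrite("pics/s1.png",cv2.resize(cr,None,fx=6,fy=6,interpolation=cv2.INTER_CUBIC))
im2,d2,K2,W2=shot("wrist"); P=cloud(d2,K2,W2); h=cv2.cvtColor(im2,cv2.COLOR_BGR2HSV)
m=((h[...,0]<6)|(h[...,0]>174))&(h[...,1]>130)&(P[...,2]<.2)
O=np.array([.4882,-.0684]); ax=np.array([.101,-.995]); ay=np.array([.995,.101])
for r in range(225,275,6): 
  for cc in range(270,312,5):
    if m[r,cc]: print((r,cc),((P[r,cc,:2]-O)@ax*1e3).round(),((P[r,cc,:2]-O)@ay*1e3).round(),(P[r,cc,2]*1e3).round(),end=' ')
E
```

```text
[232 228] [232.9412 230.1226]
(225, 280) 143.0 80.0 1.0 (231, 270) 127.0 74.0 57.0 (231, 275) 127.0 77.0 58.0 (231, 280) 127.0 80.0 59.0 (231, 285) 125.0 83.0 64.0 (231, 290) 125.0 86.0 65.0 (231, 295) 125.0 89.0 63.0 (237, 270) 130.0 74.0 59.0 (237, 275) 130.0 77.0 60.0 (237, 280) 126.0 80.0 71.0 (237, 285) 125.0 83.0 74.0 (237, 290) 124.0 85.0 76.0 (237, 300) 128.0 92.0 66.0 (243, 270) 134.0 74.0 60.0 (243, 275) 135.0 77.0 59.0 (243, 280) 126.0 80.0 80.0 (243, 285) 125.0 82.0 83.0 (243, 290) 124.0 85.0 84.0 (243, 295) 125.0 88.0 82.0 (243, 300) 127.0 91.0 78.0 (249, 300) 127.0 90.0 87.0 (255, 300) 127.0 90.0 95.0
```

View pics/s1.png

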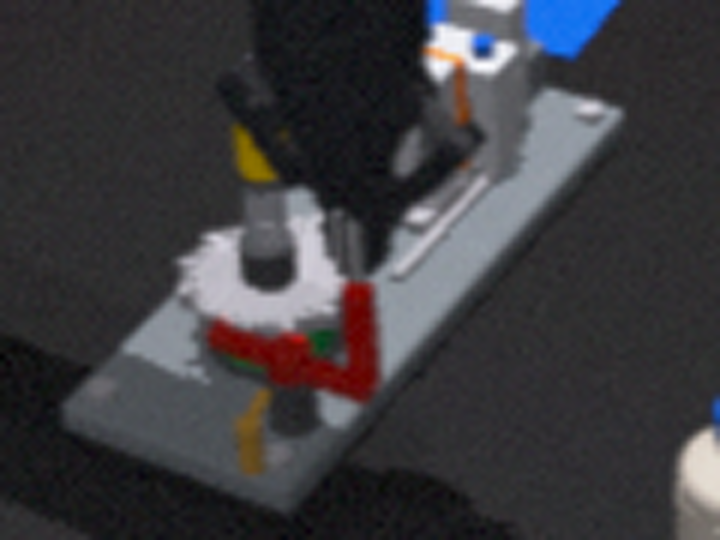

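```bash
python3 - <<'E'
from h import *
T=pose(); im2,d2,K2,W2=shot("wrist"); P=cloud(d2,K2,W2)
Q=(P-T[:3,3])@T[:3,:3]
for r in range(236,345,8): print(r,[tuple((Q[r,c]*1e3).round().astype(int)) if d2[r,c]>0 else None for c in (265,272,278,285,292,299)])
print(monitor.get_obs()["ft_force"])
E
```

```text
236 [(np.int64(-9), np.int64(8), np.int64(27)), (np.int64(-5), np.int64(8), np.int64(28)), (np.int64(-1), np.int64(5), np.int64(21)), (np.int64(3), np.int64(3), np.int64(15)), (np.int64(7), np.int64(3), np.int64(15)), (np.int64(11), np.int64(5), np.int64(22))]
244 [(np.int64(-9), np.int64(13), np.int64(29)), (np.int64(-5), np.int64(13), np.int64(29)), (np.int64(-1), np.int64(6), np.int64(9)), (np.int64(3), np.int64(2), np.int64(1)), (np.int64(7), np.int64(2), np.int64(1)), (np.int64(11), np.int64(5), np.int64(8))]
252 [(np.int64(-6), np.int64(-10), np.int64(-39)), (np.int64(-3), np.int64(-11), np.int64(-41)), (np.int64(-1), np.int64(-11), np.int64(-39)), (np.int64(2), np.int64(-10), np.int64(-39)), (np.int64(5), np.int64(-10), np.int64(-39)), (np.int64(10), np.int64(4), np.int64(-6))]
260 [(np.int64(-6), np.int64(-11), np.int64(-47)), (np.int64(-3), np.int64(-10), np.int64(-47)), (np.int64(-1), np.int64(-11), np.int64(-47)), (np.int64(2), np.int64(-11), np.int64(-48)), (np.int64(5), np.int64(-11), np.int64(-48)), (np.int64(8), np.int64(-7), np.int64(-39))]
268 [(np.int64(-5), np.int6
[... 2052 characters left out ...]
 np.int64(4), np.int64(-68)), (np.int64(4), np.int64(-11), np.int64(-89)), (np.int64(5), np.int64(-16), np.int64(-97))]
332 [(np.int64(-3), np.int64(-13), np.int64(-97)), (np.int64(-2), np.int64(0), np.int64(-78)), (np.int64(0), np.int64(7), np.int64(-68)), (np.int64(2), np.int64(7), np.int64(-69)), (np.int64(4), np.int64(-8), np.int64(-89)), (np.int64(5), np.int64(-16), np.int64(-101))]
340 [(np.int64(-3), np.int64(-10), np.int64(-96)), (np.int64(-2), np.int64(2), np.int64(-79)), (np.int64(0), np.int64(11), np.int64(-67)), (np.int64(2), np.int64(11), np.int64(-67)), (np.int64(4), np.int64(2), np.int64(-79)), (np.int64(5), np.int64(-14), np.int64(-101))]
[ 1.05184568 -3.10298859  6.58130752]
```

>>> servo_tool([
  [0,0,0,-0.03,0,0,0],
  [0,0,0.05,-0.08,0,0,0],
  [0,0,0.1,-0.08,0,0,0],
  [0,0,0.1,-0.08,0,0,0],
])

```text
clock: 24.72
position: [0.5881, -0.286, 0.1661]
ee_rot: [0.999, 0.046, -0.0, 0.001]
ft_force: [-0.2, 0.3, 0.6]
grip_width: 0.001
```

```bash
cat > tip.py <<'E'
from h import *
T=pose(); im2,d2,K2,W2=shot("wrist"); P=cloud(d2,K2,W2)
Q=((P-T[:3,3])@T[:3,:3]*1e3)
m=(abs(Q[...,0])<55)&(abs(Q[...,1])<16)&(Q[...,2]<10)&(Q[...,2]>-75)
print("fingers tool z max",np.percentile(Q[...,2][m],[90,98,100]).round(1),"x range",np.percentile(Q[...,0][m&(Q[...,2]>-60)],[0,50,100]).round(1),monitor.get_obs()["grip_width"],T[:3,3])
E
python3 tip.py
```

```text
fingers tool z max [-41.7 -37.  -33.7] x range [-13.1   0.7  14.2] -0.0014677592842134905 [ 0.58810121 -0.28603599  0.16610883]
```

>>> servo_tool([
  [0.4,0,0,0,0,0,0],
  [0.4,0,0,0,0,0,0],
  [0.4,0,0,0,0,0,0],
])

```text
clock: 25.15
position: [0.5892, -0.2793, 0.1663]
ee_rot: [0.999, 0.051, -0.0, 0.0]
ft_force: [0.2, 0.3, 1.1]
grip_width: 0.403
```

```bash
python3 tip.py
```

```text
fingers tool z max [-40.5 -34.5 -30.7] x range [-30.3  17.4  31.3] 0.39981608496491283 [ 0.58917356 -0.27930449  0.16625753]
```

The closed fingertips actually end about 32 mm behind the reported TCP. Depth in free air shows this, and it fits the fingers having ridden over the post top. I redo the push 36 mm lower.

```bash
python3 - <<'E'
from h import *
O=np.array([.4882,-.0684]); ax=np.array([.101,-.995]); ay=np.array([.995,.101])
w=lambda u,v:O+u*ax+v*ay
p=w(.172,.078);go(*p,.05,5.8)
E
```

```text
tool now [ 0.5891 -0.2795  0.1663] yaw 5.81
move [-0.0011 -0.0482  0.1163] [0.   0.   0.01]
```

>>> servo_tool([
  [0,-0.001,-0.02,0.02,0,0,0],
  [0,-0.001,-0.048,0.06,0,0,0],
  [0,-0.001,-0.048,0.1,0,0,0],
  [0,-0.001,-0.048,0.116,0,0,0],
  [0,-0.001,-0.048,0.116,0,0,0],
  [0,-0.001,-0.048,0.116,0,0,0],
])

```text
clock: 25.95
position: [0.5843, -0.2331, 0.0519]
ee_rot: [0.999, 0.05, 0.001, 0.0]
ft_force: [0.3, 0.6, 0.1]
grip_width: 0.001
```

>>> servo_tool([
  [0,0,-0.01,0,0,0,0],
  [0,0,-0.016,0,0,0,0],
  [0,0,-0.02,0,0,0,0],
  [0,0,-0.024,0,0,0,0],
  [0,0,-0.028,0,0,0,0],
  [0,0,-0.032,0,0,0,0],
  [0,0,-0.036,0,0,0,0],
  [0,0,-0.04,0,0,0,0],
  [0,0,-0.044,0,0,0,0],
  [0,0,-0.046,0,0,0,0],
  [0,0,-0.046,0,0,0,0],
])

```text
clock: 27.32
position: [0.5786, -0.1865, 0.0502]
ee_rot: [0.999, 0.05, -0.0, -0.0]
ft_force: [-0.2, 0.0, 0.1]
grip_width: -0.0
```

>>> servo_tool([
  [0,0,0.02,0,0,0,0],
  [0,0,0.05,0,0,0,0],
  [0,0,0.06,-0.06,0,0,0],
  [0,0,0.06,-0.12,0,0,0],
  [0,0,0.02,-0.18,0,0,0],
  [0,0,-0.02,-0.18,0,0,0],
  [0,0,-0.03,-0.18,0,0,0],
  [0,0,-0.03,-0.18,0,0,0],
])

```text
clock: 28.32
position: [0.5756, -0.158, 0.2301]
ee_rot: [0.999, 0.05, -0.0, 0.0]
ft_force: [-0.0, -0.8, 0.7]
grip_width: -0.0
```

```bash
python3 look.py w11; python3 -c "
from h import *
p=pose();print(p[:3,3]);O=np.array([.4882,-.0684]); print((p[:2,3]-O)@[.101,-.995],(p[:2,3]-O)@[.995,.101])"
```

```text
cell top 146 clamp xy [-39.9   4.5] [15.7 42.9] 24.0 z 0.0831 world [ 0.4946 -0.0302  0.0831]
fixed 0
slide 1055 clamp xy [-44.3   0.9] [40.3 14.6] 89.8 z 0.098 world [ 0.4853 -0.0244  0.098 ]
knob 793 clamp xy [ 40.1 -30.4] [23.  22.9] 13.6 z 0.1259 world [ 0.4633 -0.1109  0.1259]
tail 274 clamp xy [104.5  74.6] [14.5 14.8] 89.6 z 0.1167 world [ 0.5732 -0.1639  0.1167]
[ 0.57538663 -0.1589513   0.2296907 ]
0.098904398493554 0.07760501913867439
```

The tail is at clamp (104.5, 74.6), which matches 0.70 rad, so the pawl is off. Next I move over the knob.

```bash
python3 - <<'E'
from h import *
go(.4633,-.1109,.13,5.8)
for k in range(1,31):
    a=np.radians(214.1); t=.05*k
    print((.05*k).__round__(2),(54.7*np.array([np.sin(a+t)-np.sin(a),np.cos(a+t)-np.cos(a)])/1e3).round(4), end=' | ')
E
```

```text
tool now [ 0.5754 -0.159   0.2297] yaw 5.65
move [-0.1067 -0.0589  0.0997] [ 0.03  0.05 -0.15]
0.05 [-0.0022  0.0016] | 0.1 [-0.0044  0.0033] | 0.15 [-0.0064  0.0051] | 0.2 [-0.0084  0.007 ] | 0.25 [-0.0103  0.009 ] | 0.3 [-0.012   0.0111] | 0.35 [-0.0137  0.0133] | 0.4 [-0.0152  0.0155] | 0.45 [-0.0166  0.0178] | 0.5 [-0.018   0.0202] | 0.55 [-0.0192  0.0227] | 0.6 [-0.0202  0.0252] | 0.65 [-0.0212  0.0278] | 0.7 [-0.022   0.0304] | 0.75 [-0.0226  0.0331] | 0.8 [-0.0232  0.0357] | 0.85 [-0.0236  0.0384] | 0.9 [-0.0239  0.0412] | 0.95 [-0.024   0.0439] | 1.0 [-0.024   0.0466] | 1.05 [-0.0239  0.0494] | 1.1 [-0.0236  0.0521] | 1.15 [-0.0232  0.0548] | 1.2 [-0.0227  0.0575] | 1.25 [-0.022   0.0601] | 1.3 [-0.0212  0.0627] | 1.35 [-0.0202  0.0653] | 1.4 [-0.0192  0.0678] | 1.45 [-0.018   0.0703] | 1.5 [-0.0167  0.0727] |
```

>>> servo_tool([
  [0.4,-0.04,-0.02,0.02,0,0,0],
  [0.65,-0.08,-0.045,0.04,0,0,0],
  [0.65,-0.107,-0.059,0.07,0,0,0],
  [0.65,-0.107,-0.059,0.1,0,0,0],
  [0.65,-0.107,-0.059,0.1,0,0,0],
  [0.65,-0.107,-0.059,0.1,0,0,0],
])

```text
clock: 29.12
position: [0.464, -0.1098, 0.1311]
ee_rot: [0.999, 0.05, 0.0, -0.0]
ft_force: [0.6, 0.5, -0.1]
grip_width: 0.649
```

```bash
python3 look.py w12; python3 tip.py; python3 -c "
from h import *
go(.4633,-.1109,.058,5.8)"
```

```text
cell top 2647 clamp xy [-62.7   0.5] [63.8 50.8] 89.8 z 0.0839 world [0.4803 0.0131 0.0839]
fixed 0
slide 3552 clamp xy [-55.3   1. ] [36. 40.] 0.0 z 0.098 world [ 0.4833 -0.0179  0.098 ]
knob 1405 clamp xy [ 39.3 -30.7] [22.4 22.4] 19.7 z 0.126 world [ 0.4615 -0.1094  0.126 ]
tail 2
fingers tool z max [ 5.4  6.8 10. ] x range [-41.   -2.7  42. ] 0.6545410667875181 [ 0.4642858  -0.10956042  0.13131442]
tool now [ 0.4643 -0.1094  0.1313] yaw 5.73
move [-0.0012  0.0014  0.0733] [ 0.   -0.09 -0.07]
```

View pics/w12.png

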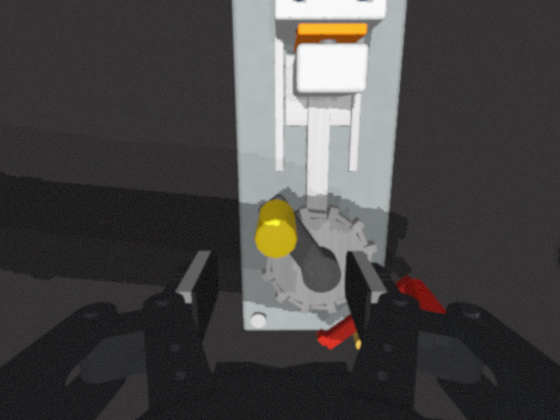

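The knob top is at (276,237), centred between the fingers at (208–350). The pawl is rotated off at (420,290), and the cell still stands at the top of the view.

>>> servo_tool([
  [0.65,-0.002,0.001,0.02,0,0,0],
  [0.65,-0.002,0.001,0.04,0,0,0],
  [0.65,-0.002,0.001,0.06,0,0,0],
  [0.65,-0.002,0.001,0.07,0,0,0],
  [0.65,-0.002,0.001,0.07,0,0,0],
])

```text
clock: 29.85
position: [0.4615, -0.1101, 0.0603]
ee_rot: [0.999, 0.05, -0.0, -0.0]
ft_force: [-0.5, -1.8, 1.1]
grip_width: 0.647
```

>>> servo_tool([
  [0.15,0,0,0,0,0,0],
  [0.15,0,0,0,0,0,0],
  [0.15,0,0,0,0,0,0],
  [0.15,0,0,0,0,0,0],
  [0.15,0,0,0,0,0,0],
], grip_force=30)

```text
clock: 30.48
position: [0.4615, -0.1103, 0.0611]
ee_rot: [0.999, 0.05, 0.0, 0.0]
ft_force: [-4.4, -0.1, 8.0]
grip_width: 0.272
```

>>> servo_tool([
  [0.15,-0.0022,0.0016,0,0,0,0],
  [0.15,-0.0044,0.0033,0,0,0,0],
  [0.15,-0.0064,0.0051,0,0,0,0],
  [0.15,-0.0084,0.007,0,0,0,0],
  [0.15,-0.0103,0.009,0,0,0,0],
  [0.15,-0.012,0.0111,0,0,0,0],
  [0.15,-0.0137,0.0133,0,0,0,0],
  [0.15,-0.0152,0.0155,0,0,0,0],
  [0.15,-0.0166,0.0178,0,0,0,0],
  [0.15,-0.018,0.0202,0,0,0,0],
  [0.15,-0.0192,0.0227,0,0,0,0],
  [0.15,-0.0202,0.0252,0,0,0,0],
  [0.15,-0.0212,0.0278,0,0,0,0],
  [0.15,-0.022,0.0304,0,0,0,0],
  [0.15,-0.0226,0.0331,0,0,0,0],
  [0.15,-0.0232,0.0357,0,0,0,0],
  [0.15,-0.0236,0.0384,0,0,0,0],
  [0.15,-0.0239,0.0412,0,0,0,0],
  [0.15,-0.024,0.0439,0,0,0,0],
  [0.15,-0.024,0.0466,0,0,0,0],
])

```text
clock: 32.98
position: [0.4426, -0.1583, 0.0611]
ee_rot: [0.999, 0.05, 0.0, -0.0]
ft_force: [-2.7, 5.6, 9.9]
grip_width: 0.272
```

```bash
cat > ang.py <<'E'
from h import *
p=pose()[:2,3]; O=np.array([.4882,-.0684]); u=(p-O)@[.101,-.995]-.085; v=(p-O)@[.995,.101]
a=np.degrees(np.arctan2(v,u))%360
print("knob u,v",u,v,"r",np.hypot(u,v),"deg",a,"drum",np.radians(a-214.1),monitor.get_obs()["ft_force"],monitor.get_obs()["grip_width"])
E
python3 ang.py; python3 look.py w13
```

```text
knob u,v -0.00010659035887701507 -0.054455048751492284 r 0.054455153071422055 deg 269.88784933553893 drum 0.9736816535116852 [-2.6900249   5.57267509  9.94612285] 0.27209310567179634
cell top 0
fixed 0
slide 0
knob 3484 clamp xy [ 85.2 -53.9] [23.5 24.3] 88.8 z 0.1259 world [ 0.4429 -0.1562  0.1259]
tail 0
```

>>> servo_tool([
  [0.15,0.0001,0.0014,0,0,0,0],
  [0.15,0.0001,0.0028,0,0,0,0],
  [0.15,0.0002,0.0041,0,0,0,0],
  [0.15,0.0004,0.0055,0,0,0,0],
  [0.15,0.0006,0.0068,0,0,0,0],
  [0.15,0.0008,0.0082,0,0,0,0],
  [0.15,0.001,0.0095,0,0,0,0],
  [0.15,0.0013,0.0109,0,0,0,0],
  [0.15,0.0013,0.0109,0,0,0,0],
])

```text
clock: 34.15
position: [0.445, -0.1693, 0.0611]
ee_rot: [0.999, 0.05, 0.0, 0.0]
ft_force: [-2.3, 3.3, 8.5]
grip_width: 0.271
```

>>> servo_tool([
  [0.15,0.0004,0.0013,0,0,0,0],
  [0.15,0.0007,0.0026,0,0,0,0],
  [0.15,0.0011,0.0039,0,0,0,0],
  [0.15,0.0015,0.0052,0,0,0,0],
  [0.15,0.0015,0.0052,0,0,0,0],
])

```text
clock: 34.78
position: [0.4469, -0.1744, 0.0611]
ee_rot: [0.999, 0.05, 0.0, 0.0]
ft_force: [-2.2, 3.4, 9.1]
grip_width: 0.273
```

>>> servo_tool([
  [0.15,0.0005,0.0013,0,0,0,0],
  [0.15,0.001,0.0026,0,0,0,0],
  [0.15,0.0015,0.0038,0,0,0,0],
  [0.15,0.002,0.0051,0,0,0,0],
  [0.15,0.002,0.0051,0,0,0,0],
])

```text
clock: 35.4
position: [0.4493, -0.1792, 0.0611]
ee_rot: [0.999, 0.05, 0.0, 0.0]
ft_force: [-2.1, 4.4, 8.4]
grip_width: 0.273
```

```bash
python3 ang.py; python3 - <<'E'
from h import *
np.set_printoptions(precision=4,suppress=True)
im,d,K,W=shot("top"); cv2.imwrite("pics/top2.png",im); P=cloud(d,K,W); O=np.array([.4882,-.0684])
u=(P[...,:2]-O)@[.101,-.995]; v=(P[...,:2]-O)@[.995,.101]; Z=P[...,2]
for n,lo,hi in(("cell",.079,.088),("jaws",.093,.104)):
    m=(abs(v)<.04)&(u>-.16)&(u<-.02)&(Z>lo)&(Z<hi); h,e=np.histogram(u[m]*1e3,bins=np.arange(-150,-20,4)); print(n,[(int(a),int(b)) for a,b in zip(e,h) if b])
E
```

```text
knob u,v 0.021350916119434196 -0.04986321981842614 r 0.054242071400342005 deg 293.180109381351 drum 1.3802082815418306 [-2.06258474  4.37698509  8.40989999] 0.2729190621612919
cell [(-118, 12), (-114, 41), (-110, 41), (-106, 31), (-102, 27), (-98, 32), (-94, 43), (-90, 38), (-86, 8), (-78, 1)]
jaws [(-138, 21), (-134, 28), (-130, 30), (-126, 31), (-122, 28), (-118, 21), (-106, 10), (-102, 12), (-98, 6), (-86, 17), (-82, 10), (-78, 16), (-74, 30), (-70, 30), (-66, 29), (-62, 30), (-58, 29), (-54, 24)]
```

>>> servo_tool([
  [0.15,0.0005,0.0012,0,0,0,0],
  [0.15,0.001,0.0024,0,0,0,0],
  [0.15,0.0016,0.0035,0,0,0,0],
  [0.15,0.0016,0.0035,0,0,0,0],
  [0.15,0.0016,0.0035,0,0,0,0],
])

```text
clock: 36.08
position: [0.4513, -0.1824, 0.0611]
ee_rot: [0.999, 0.05, 0.0, 0.0]
ft_force: [-2.5, 4.0, 10.1]
grip_width: 0.273
```

```bash
python3 ang.py
```

```text
knob u,v 0.02473025043156768 -0.048251766615358654 r 0.0542200909987349 deg 297.1362869678483 drum 1.4492566062198122 [-2.50150581  4.00363091 10.07902568] 0.2733741219759077
```

>>> servo_tool([
  [0.35,0,0,0,0,0,0],
  [0.5,0,0,0,0,0,0],
  [0.65,0,0,0,0,0,0],
  [0.65,0,0,0,0,0,0],
  [0.65,0,0,-0.02,0,0,0],
  [0.65,0,0,-0.06,0,0,0],
  [0.65,0,0,-0.12,0,0,0],
  [0.65,0,0,-0.18,0,0,0],
  [0.65,0,-0.06,-0.18,0,0,0],
  [0.65,0,-0.1,-0.18,0,0,0],
  [0.65,0,-0.1,-0.18,0,0,0],
])

```text
clock: 37.45
position: [0.4411, -0.0805, 0.2406]
ee_rot: [0.999, 0.053, 0.0, 0.001]
ft_force: [-0.0, -0.5, 0.3]
grip_width: 0.652
```

```bash
python3 look.py w14; python3 - <<'E'
from h import *
np.set_printoptions(precision=4,suppress=True)
im,d,K,W=shot("top"); P=cloud(d,K,W); O=np.array([.4882,-.0684])
h=cv2.cvtColor(im,cv2.COLOR_BGR2HSV); u=(P[...,:2]-O)@[.101,-.995]; v=(P[...,:2]-O)@[.995,.101]
m=((h[...,0]<6)|(h[...,0]>174))&(h[...,1]>130)&(P[...,2]>.108)&(P[...,2]<.13)&(u>.05)&(u<.2)&(abs(v)<.12); print("tail",u[m].mean(),v[m].mean(),m.sum())
E
```

```text
cell top 2336 clamp xy [-102.5   -6.1] [68.  75.9] 33.7 z 0.0841 world [0.4772 0.0315 0.0841]
fixed 1394 clamp xy [-119.9    1.8] [43.3 35.1] 87.8 z 0.098 world [0.4756 0.0572 0.098 ]
slide 1434 clamp xy [-75.5   1.7] [41.8 47.9] 89.2 z 0.098 world [ 0.4819 -0.0036  0.098 ]
knob 512 clamp xy [110.1 -48. ] [23.7 22.7] 46.8 z 0.1258 world [ 0.4511 -0.1808  0.1258]
tail 247 clamp xy [103.7  74.9] [15.8 13.5] 74.8 z 0.1164 world [ 0.5711 -0.1631  0.1164]
tail 0.10495066816484613 0.07356571026253104 42
```

View pics/w14.png

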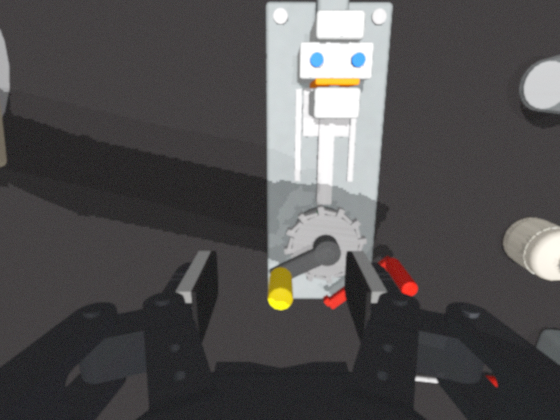

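The cell at (336,60) is upright between the fixed jaw (340,25) and the orange pad (336,83). The pawl is off at (400,275), the crank stayed at about 1.45 rad after release, and the gripper is clear.

```bash
python3 -c "
from workcell import ticket; print(ticket.hand_in())"
```

```text
the job is handed in; nothing more can be done
None
```

I clamped the flow cell in the ratchet clamp as asked and handed the job in at about 37.5 s of the 72 s. No verdict came back.

**What I did:** I took the cell from its stand across its thickness and put it down on the mat. I then took it by its ends and lowered it gently between the jaws. Next I threw the pawl off, eased the crank round by its knob to about 1.45 rad, let go and moved clear.

**Last checks:**
- **Cell:** it stands upright against the fixed jaw, about 5.5 mm from the seat towards it (6 mm is contact). The last view was partly blocked, so that figure is approximate.
- **Pawl:** the tail post is at clamp (104, 75) mm, which matches 0.7 rad (off).
- **Crank:** the knob did not move when I released it, and the gripper reads no contact force.
- **Pressing force:** I did not measure it. From the drum angle and the pad's spring I estimate about 7 N, against the 2 N needed. The wrist force rose no clear amount while the pad pressed, so it does not confirm this.
- **Bystanders:** I did not measure them afterwards. No move went near them.

**What went wrong:** the closed fingertips ended about 32 mm behind the reported TCP position. My first two pawl pushes therefore rode over the top of the post with 5–7 N of upward force. One retract also had the wrong sign, but moved nothing as far as I could see. A third push, 36 mm lower, worked.

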